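Rake fallen castings out from under the shelf and box up the batch

TASK

Some of the cast clamp bars have slid out of sight under the low shelf: take the long flat rake, draw every one of them out from under it (use the rake, do not reach under with the gripper), and put the rake back on its mat. Lift the castings that are still in the mould out as well, and lay the whole batch in the divided tray, each casting flat in a compartment of its own. Leave everything else where it is.

Things in the scene. Friction and masses are not known exactly. Their poses are not given: they have to be found in the camera images.
- low_shelf: Low plywood step shelf, fixed to the bench. Origin on the bench under the middle of its board. Its open front faces its own -x, its own y runs along its length. Board 140 mm (x) by 220 mm (y), so the front edge is at x = -70 mm; underside 68 mm and top 80 mm above the bench. Four thin legs at the corners (x +-62 mm, y +-105 mm; inner faces at y = +-101 mm); open on all sides between the legs. A jar and a bottle stand on the back half of its top.
- rake_grip (a point): Long flat rake, 254 mm overall, loose: an upright wooden handle block 44 mm (own x) by 24 mm (own y), 62 mm tall, on a thin steel foot plate 56 x 64 mm, 5 mm thick; from it a flat steel strip 20 mm wide, its underside 20 mm above the foot, runs along the rake's own +x to a turned-down head plate. This point is on the handle's axis 40 mm above its foot; axes are the rake's (x toward the head, z up). It starts standing level on its mat (handle foot and head both touching it).
- rake_head (a point): Middle of the rake's head plate: 68 mm wide (own y), 6 mm thick, reaching from the foot level up to 26 mm; 223 mm ahead of the handle's axis, this point 13 mm above the foot level.
- rake: The rake as a whole; origin under the handle block at its foot, same axes as the points above.
- mat: Black rubber mat 300 mm (own x) by 120 mm (own y), paper-thin (under 1 mm, nothing catches on it), fixed to the bench: the rake's place. Origin under its centre.
- mould: Dark steel open mould, fixed: block 110 mm (own x) by 190 mm (own y), 20 mm tall, origin under its centre. Three open cavities 75 mm (along x) by 29 mm, 6 mm deep (floor 14 mm above the bench), centred at y = -60, 0 and +60 mm.
- tray: Shallow light wooden tray, fixed to the bench, origin under its centre: 100 mm (own x) by 328 mm (own y), six compartments side by side along y, centred at y = -135, -81, -27, +27, +81 and +135 mm, each 92 mm (x) by 50 mm (y) inside; floor 4 mm above the bench, walls and dividers 9 mm above the bench (5 mm above the floor).
- fallen_0_mid (a point): Cast aluminium clamp bar, one of up to three that fell under the low shelf: 72 mm long (own x), 26 mm wide (own y), straight sides 15 mm tall, with two round bosses 3 mm higher on top (18 mm overall). This point is its centre, 9 mm above its underside; z up through the bosses. Absent in some starts.
- fallen_0: The same casting; origin under its centre.
- fallen_1_mid (a point): Cast aluminium clamp bar, one of up to three that fell under the low shelf: 72 mm long (own x), 26 mm wide (own y), straight sides 15 mm tall, with two round bosses 3 mm higher on top (18 mm overall). This point is its centre, 9 mm above its underside; z up through the bosses. Absent in some starts.
- fallen_1: The same casting; origin under its centre.
- fallen_2_mid (a point): Cast aluminium clamp bar, one of up to three that fell under the low shelf: 72 mm long (own x), 26 mm wide (own y), straight sides 15 mm tall, with two round bosses 3 mm higher on top (18 mm overall). This point is its centre, 9 mm above its underside; z up through the bosses. Absent in some starts.
- fallen_2: The same casting; origin under its centre.
- cast_0_mid (a point): Cast aluminium clamp bar, one of up to three still lying in the mould's cavities, bosses up and 12 mm of its height proud of the mould: 72 mm long (own x), 26 mm wide (own y), straight sides 15 mm tall, with two round bosses 3 mm higher on top (18 mm overall). This point is its centre, 9 mm above its underside; z up through the bosses. Absent in some starts.
- cast_0: The same casting; origin under its centre.
- cast_1_mid (a point): Cast aluminium clamp bar, one of up to three still lying in the mould's cavities, bosses up and 12 mm of its height proud of the mould: 72 mm long (own x), 26 mm wide (own y), straight sides 15 mm tall, with two round bosses 3 mm higher on top (18 mm overall). This point is its centre, 9 mm above its underside; z up through the bosses. Absent in some starts.
- cast_1: The same casting; origin under its centre.
- cast_2_mid (a point): Cast aluminium clamp bar, one of up to three still lying in the mould's cavities, bosses up and 12 mm of its height proud of the mould: 72 mm long (own x), 26 mm wide (own y), straight sides 15 mm tall, with two round bosses 3 mm higher on top (18 mm overall). This point is its centre, 9 mm above its underside; z up through the bosses. Absent in some starts.
- cast_2: The same casting; origin under its centre.
- polish_jar: Screw-lid jar 55 mm wide, 68 mm tall, standing on the low shelf; bystander. Origin under its centre.
- dropper_bottle: Small dropper bottle 33 mm wide, 102 mm tall, standing on the low shelf; bystander. Origin under its centre.
- tape_roll: Roll of black tape 62 mm wide lying flat, 19 mm high; bystander. Origin under its centre.
- wax_stick: Red stick of wax 13 x 85 x 13 mm; bystander. Origin under its centre.
- pliers: Red-handled pliers, 152 mm long; bystander. Origin under its centre.

How it is judged:
By the outcome, as a careful person would: the job done as asked, in the order asked, and still so for the second after the job is handed in, with the robot touching nothing.
Of fallen_0, fallen_1, fallen_2 only 2 to 3 are there at a start; the rules pass over those that are not, and their reading is None.
Of cast_0, cast_1, cast_2 only 2 to 3 are there at a start; the rules pass over those that are not, and their reading is None.
At some moment in a run one of fallen_0, fallen_1 may be knocked a few centimetres aside while the robot is not near it.
Once in a run the grip may slacken for a moment while it holds something.
It also fails if it takes over 210 s, if anything falls off the work surface, if the arm or the gripper's body presses on something with over 40 N, if the wrist force passes 120 N, or if a joint passes its speed limit or range.

ROBOT

A 6-joint arm with a two-finger parallel gripper is mounted at the origin on a cart in front of the work surface, level with it; the furniture and walls round the work are solid. World frame = base frame: x ahead of the robot, y to its left, z up, the work surface at z = 0. Lengths are in m, angles in rad, forces in N, time in s.
With the tool pointing down it reaches from about 0.35 to 0.8 m from the base axis. Payload 7.3 kg.
Tool frame: the origin (TCP) lies between the finger pads; the fingertips stand 25 mm ahead of it and the grasp point (between the pads) lies 6 mm ahead of it (r.tip_extent is the distance from the TCP to the fingertips, in m); z points along the fingers, y is the direction in which the jaws open and shut (so a half turn about z gives the same grasp; the last joint's range is limited). The gripper opens to 85 mm and grips with 20 to 120 N. Pads are 22 mm wide; open, the fingers measure 114 mm over their backs; the gripper's body (76 mm by 85 mm) begins 54 mm behind the grasp point. The pads swing forward as they close: fully open they stand 13 mm farther back than shut.
Start: joints at [-1.27, 0.342, 1.524, -0, 1.275, -0.146], TCP at [0.227, -0.473, 0.256] pointing down, gripper open.
Joint ranges: [-2.53, 2.53], [-0.77, 2.02], [0.04, 2.7], [-1, 4.14], [0.28, 2.66], [-3.11, 3.11]. Speed limits (rad/s): [2.57, 2.57, 3.14, 3.14, 3.14, 3.14].

INTERFACE

Orientations are given as a unit quaternion [x, y, z, w].
In Python, from workcell import r, command_gripper, optics gives the robot as it stands. The module is installed in compiled form; this text tells all that it offers. Calls block until the motion is done:
- r.reach(position, orientation): joint-space move of the TCP to a pose.
- r.move_straight(position, orientation=None, speed=0.15, max_force=None): straight line of the TCP; orientation=None keeps the orientation; speed is the mean speed in m/s. With max_force (N) it stops when the force on the tool has changed by that much, and returns True; else False.
- r.movej(angles): joint-space move.
- command_gripper(opening, force=None): finger opening in m; force is the grip in N (None keeps the last); returns when the fingers have stopped.
- r.hold(seconds).
- r.solve_ik(position, orientation): joint angles nearest the present ones, or None.
- r.read_state(): the state.
- optics.get_image(name): name is "scene" or "top"; returns (picture, depth): 480x640x3 uint8, red, green, blue; 480x640 float32, m along the optical axis (not along the pixel's ray), 0 where there is no reading.
- optics.camera_model(name): a dict with "K" (3x3 intrinsics, pixels), "R" (3x3) and "t" (3): a world point X has camera coordinates R X + t. Camera axes: x right, y down, z forward; pixel columns grow to the right and rows downward; lengths in m; the calibration is good to about 2 mm. A picture is of the moment at which its call begins. camera_model takes no time and is no camera call.
A pose or a line that the arm cannot do raises r.PlanningError and nothing moves.
- r.finish_job(): hands the job in, once; it reports no verdict.
The state is a dict: "time_s": time; "joint_positions": joint angles; "dq": joint speeds; "tau": joint torques, N m; "eef_pos": TCP position; "eef_rot": TCP orientation; "contact_force": force on the tool from outside, world axes, zero at the start; "torque": the same for the moment, N m; "grip_width": finger opening in m.
Only numpy, scipy, OpenCV 4.12 (cv2) and the standard library are available. Lean on these libraries where they do the work, as an engineer would, in place of code of your own. Each camera call takes 0.05 s, during which the arm holds its last target.

## Working session

There is one attempt and no reset: what is moved stays moved. The work goes in short steps, each a Python script; the robot and the scene stay as the last script left them, time stands still between calls to the robot, and variables do not carry over. Pictures are saved under pics/ and viewed, and the job is handed in when it is done.

```bash
mkdir -p pics
cat > h.py <<'E'
import numpy as np, cv2
from workcell import r, command_gripper, optics
def snap(name,fn=None):
    im,d=optics.get_image(name)
    if fn: cv2.imwrite('pics/'+fn,im[:,:,::-1]); np.save('pics/'+fn[:-4]+'.npy',d)
    return im,d
def px(name,u,v,d):
    m=optics.camera_model(name);K=np.array(m['K']);R=np.array(m['R']);t=np.array(m['t'])
    c=np.linalg.inv(K)@np.array([u,v,1.])*d
    return R.T@(c-t)
def pz(name,u,v,z):
    m=optics.camera_model(name);K=np.array(m['K']);R=np.array(m['R']);t=np.array(m['t'])
    o=-R.T@t; w=R.T@np.linalg.inv(K)@np.array([u,v,1.])
    return o+w*(z-o[2])/w[2]
def cloud(name,d):
    m=optics.camera_model(name);K=np.array(m['K']);R=np.array(m['R']);t=np.array(m['t'])
    v,u=np.mgrid[0:480,0:640]
    c=np.stack([(u-K[0,2])/K[0,0]*d,(v-K[1,2])/K[1,1]*d,d],-1)
    return (c-t)@R
E
python3 - <<'E'
from h import *
snap('scene','s0.png');snap('top','t0.png')
for n in('scene','top'):
    m=optics.camera_model(n);print(np.round(m['K'],1),np.round(-np.array(m['R']).T@m['t'],3),np.round(m['R'],2))
print(r.read_state())
E
```

```text
[[461.8   0.  318.7]
 [  0.  461.8 240.2]
 [  0.    0.    1. ]] [-0.34   0.471  0.763] [[-0.47 -0.88 -0.02]
 [-0.47  0.27 -0.84]
 [ 0.75 -0.38 -0.54]]
[[438.3   0.  316. ]
 [  0.  438.3 236.2]
 [  0.    0.    1. ]] [0.453 0.004 1.312] [[-0.01 -1.    0.  ]
 [-0.99  0.01 -0.11]
 [ 0.11 -0.   -0.99]]
{'time_s': 0.1, 'joint_positions': array([-1.26998436e+00,  3.42651994e-01,  1.52492404e+00, -9.85112718e-06,
        1.27540871e+00, -1.46019213e-01]), 'dq': array([-0.00128929, -0.00348919, -0.00342522, -0.00119469,  0.00164242,
        0.00162714]), 'tau': array([ 1.76857240e-03, -4.34448195e+01, -2.46490610e+01, -2.21706428e-04,
        4.69231250e-03, -4.24035463e-06]), 'eef_pos': array([ 0.2267683 , -0.47313618,  0.25569509]), 'eef_rot': array([ 9.75145821e-01,  2.21562957e-01, -5.85149587e-05, -6.93600057e-04]), 'contact_force': array([-0.612727  ,  0.12875848, -0.5716834 ]), 'torque': array([-0.00276664,  0.00307481, -0.04350613]), 'grip_width': 0.08503342349291633}
```

View pics/s0.png

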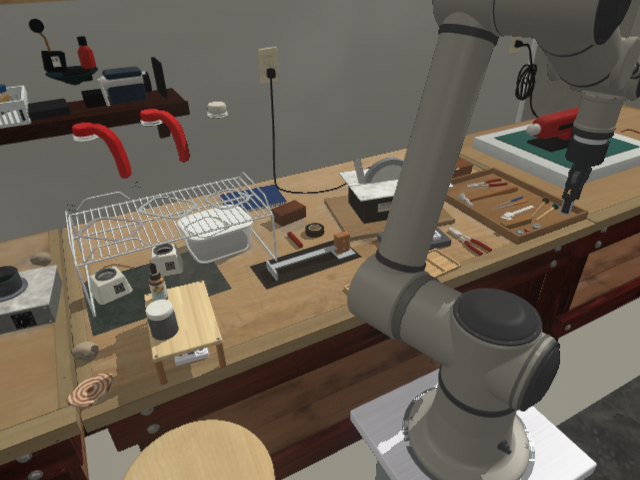

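View pics/t0.png

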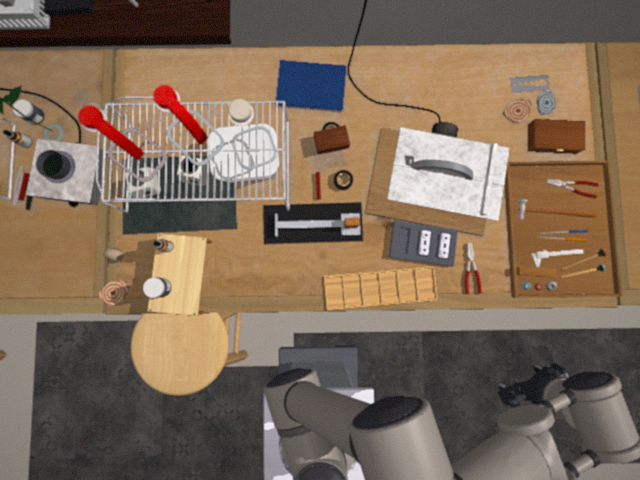

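Run:
```python
import cv2
t=cv2.imread('pics/t0.png');s=cv2.imread('pics/s0.png')
cv2.imwrite('pics/t0a.png',cv2.resize(t[190:320,140:300],(800,650)[:2],interpolation=cv2.INTER_CUBIC)[:600])
cv2.imwrite('pics/t0b.png',cv2.resize(t[190:315,300:490],None,fx=4.2,fy=4.2,interpolation=cv2.INTER_CUBIC))
cv2.imwrite('pics/s0a.png',cv2.resize(s[260:395,130:290],None,fx=4.4,fy=4.4,interpolation=cv2.INTER_CUBIC))
cv2.imwrite('pics/s0b.png',cv2.resize(s[210:300,230:490],None,fx=3,fy=3,interpolation=cv2.INTER_CUBIC))
```

```text
(no output)
```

View pics/t0a.png

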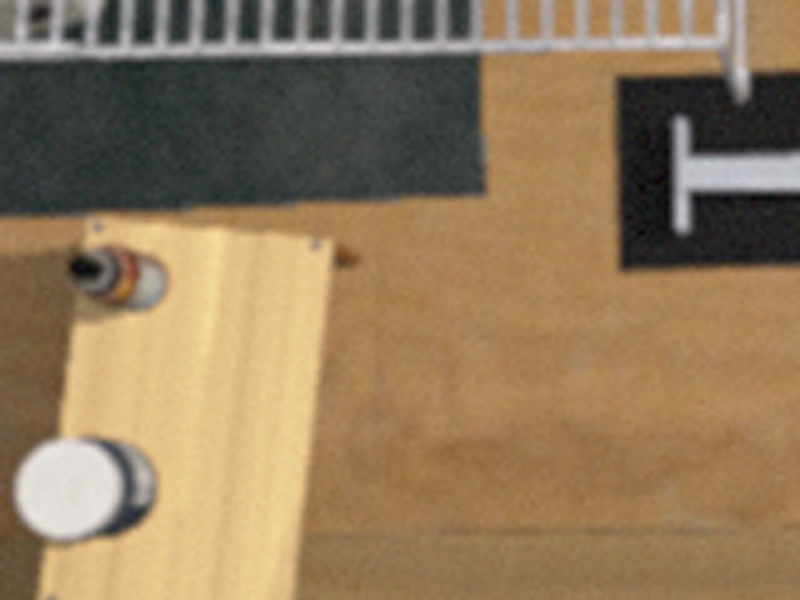

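View pics/t0b.png

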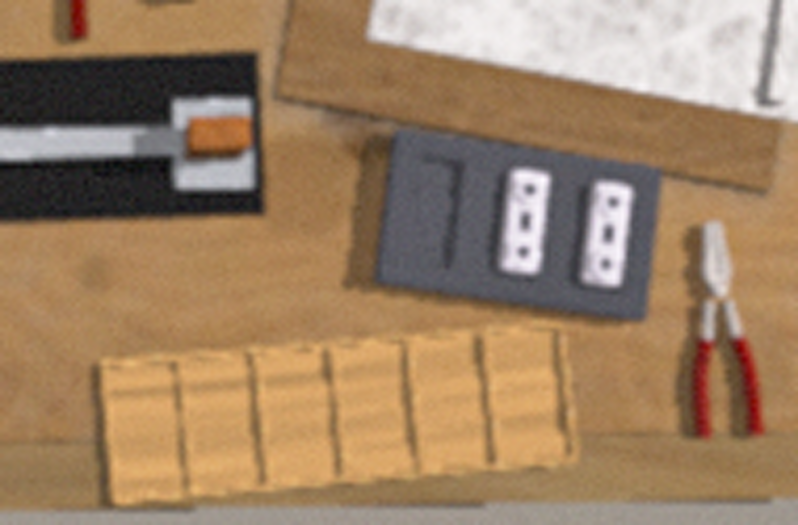

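View pics/s0a.png

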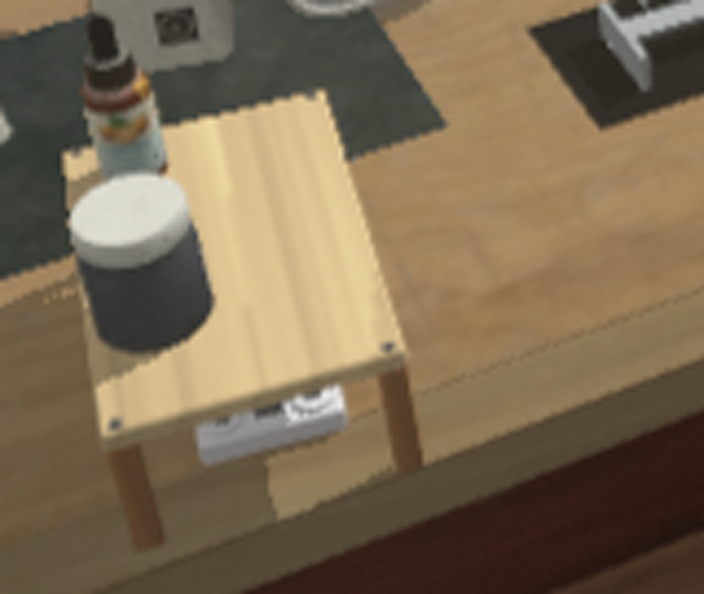

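View pics/s0b.png

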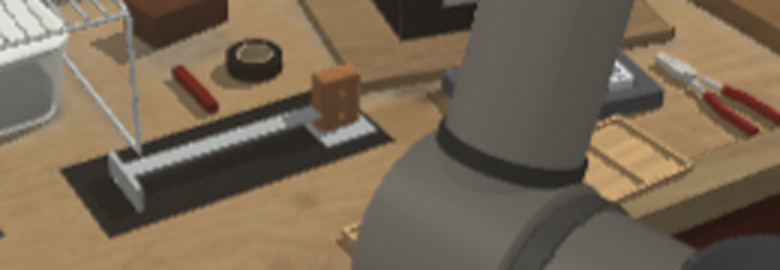

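Run:
```python
from h import *
d=np.load('pics/t0.npy')
C=cloud('top',d)
def q(n,u,v): print(n,(u,v),np.round(C[int(v),int(u)],3))
# t0a scale 5, offset 140,190 ; t0b scale 4.2 offset 300,190
A=lambda x,y:(140+x/5,190+y/5)
B=lambda x,y:(300+x/4.2,190+y/4.2)
def z(n,f,x,y,h): u,v=f(x,y); print(n,np.round(pz('top',u,v,h),4), 'depthpt',np.round(C[int(round(v)),int(round(u))],3))
z('shelf far front',A,332,240,.08)
z('shelf far back',A,88,222,.08)
z('shelf near front?',A,297,598,.08)
z('bottle top',A,90,268,.18)
z('jar top',A,70,490,.148)
for i,(x,y) in enumerate([(620,75),(620,270)]): z('mat',A,x,y,0)
for i,(x,y) in enumerate([(258,52),(264,212)]): z('mat',B,x,y,0)
z('head top/bottom ends',A,682,116,.026);z('head',A,682,234,.026)
for p in [(187,120),(250,116),(252,150),(190,155)]: z('handle top',B,*p,.062)
for p in [(172,98),(252,96),(256,190),(174,190)]: z('foot',B,*p,.005)
for p in [(397,130),(662,165),(643,320),(378,284)]: z('mould',B,*p,.02)
for p in [(527,170),(523,274),(610,182),(603,285)]: z('cast ends',B,*p,.029)
for p in [(99,362),(562,325),(578,460),(112,503)]: z('tray',B,*p,.009)
m=lambda lo,hi:(C[...,2]>lo)&(C[...,2]<hi)&(d>0)
# shelf top
k=m(.072,.088)&(C[...,1]>.2)&(C[...,1]<.6)&(C[...,0]>.2)&(C[...,0]<.6)
P=C[k]; print(k.sum(), P.min(0),P.max(0))
import cv2
print(cv2.minAreaRect((P[:,:2]*1000).astype(np.float32)))
```

```text
shelf far front [0.5882 0.3111 0.08  ] depthpt [ 0.597  0.332 -0.   ]
shelf far back [0.6004 0.4493 0.08  ] depthpt [0.602 0.448 0.08 ]
shelf near front? [0.3885 0.3279 0.08  ] depthpt [ 0.383  0.35  -0.001]
bottle top [0.5644 0.4115 0.18  ] depthpt [0.564 0.415 0.17 ]
jar top [0.4501 0.4306 0.148 ] depthpt [0.45  0.431 0.147]
mat [0.6953 0.1576 0.    ] depthpt [ 0.695  0.158 -0.001]
mat [0.5764 0.1577 0.    ] depthpt [ 0.577  0.158 -0.006]
mat [ 0.6991 -0.1384  0.    ] depthpt [ 0.701 -0.137 -0.001]
mat [ 0.5828 -0.1397  0.    ] depthpt [ 0.585 -0.141 -0.005]
head top/bottom ends [0.6653 0.1177 0.026 ] depthpt [ 0.671  0.122 -0.004]
head [0.5948 0.118  0.026 ] depthpt [0.597 0.121 0.005]
handle top [ 0.6408 -0.0818  0.062 ] depthpt [ 0.64  -0.083  0.062]
handle top [ 0.643  -0.1251  0.062 ] depthpt [ 0.651 -0.133  0.003]
handle top [ 0.6194 -0.1258  0.062 ] depthpt [ 0.626 -0.132  0.005]
handle top [ 0.6166 -0.0833  0.062 ] depthpt [ 0.62  -0.084  0.035]
foot [ 0.6655 -0.0752  0.005 ] depthpt [ 0.667 -0.075  0.003]
foot [ 0.6662 -0.1327  0.005 ] depthpt [ 0.667 -0.134 -0.003]
foot [
[... 362 characters left out ...]
-0.004]
cast ends [ 0.6069 -0.322   0.029 ] depthpt [ 0.609 -0.323  0.022]
cast ends [ 0.5338 -0.3162  0.029 ] depthpt [ 0.535 -0.32   0.021]
cast ends [ 0.5976 -0.3799  0.029 ] depthpt [ 0.599 -0.381  0.023]
cast ends [ 0.5253 -0.3717  0.029 ] depthpt [ 0.525 -0.374  0.025]
tray [ 0.4773 -0.0196  0.009 ] depthpt [ 0.478 -0.021  0.008]
tray [ 0.4986 -0.3472  0.009 ] depthpt [ 0.5   -0.35   0.001]
tray [ 0.404  -0.3543  0.009 ] depthpt [ 0.402 -0.357  0.004]
tray [ 0.3789 -0.0271  0.009 ] depthpt [ 0.378 -0.028  0.002]
3364 [0.37362583 0.31513367 0.07224721] [0.59902427 0.47484521 0.08792961]
((487.5166320800781, 395.39508056640625), (142.11061096191406, 220.05734252929688), 84.4190902709961)
```

Run:
```python
from h import *
d=np.load('pics/s0.npy');C=cloud('scene',d)
k=(d>0)&(C[...,2]<.03)&(C[...,0]>.3)&(C[...,0]<.6)&(C[...,1]>.3)&(C[...,1]<.5)
k2=k&(C[...,2]>.008)
v,u=np.nonzero(k2)
# board-relative
for vv in range(340,375): 
    uu=np.nonzero(k2[vv])[0]
    if len(uu): print(vv,uu.min(),uu.max(),np.round(C[vv,uu.min()],3),np.round(C[vv,uu.max()],3))
# what does visible floor cover
P=C[k]; 
sx=np.array([.092,.996]);sy=np.array([-.996,.092]);rel=P[:,:2]-np.array([.4875,.395])
print('vis range under shelf sy', [ (round(a,2), np.round((rel@sy)[(abs(rel@sx-a)<.01)].min(),3)) for a in np.arange(-.06,.07,.02)])
s=cv2.imread('pics/s0.png')
cv2.imwrite('pics/s0c.png',cv2.resize(s[340:380,155:225],None,fx=11,fy=11,interpolation=cv2.INTER_CUBIC))
```

```text
348 205 206 [0.431 0.363 0.014] [0.433 0.361 0.012]
349 201 207 [0.431 0.372 0.016] [0.431 0.36  0.01 ]
350 198 207 [0.433 0.379 0.014] [0.427 0.361 0.011]
351 194 207 [0.436 0.387 0.013] [0.426 0.361 0.009]
352 191 207 [0.435 0.394 0.014] [0.419 0.363 0.013]
353 188 207 [0.434 0.401 0.015] [0.419 0.363 0.01 ]
354 184 207 [0.432 0.409 0.018] [0.418 0.364 0.008]
355 181 204 [0.434 0.416 0.016] [0.418 0.37  0.009]
356 177 224 [0.438 0.424 0.014] [0.375 0.336 0.028]
357 174 224 [0.439 0.43  0.014] [0.374 0.337 0.026]
358 174 224 [0.438 0.431 0.012] [0.375 0.337 0.023]
359 174 224 [0.434 0.432 0.012] [0.375 0.337 0.02 ]
360 175 224 [0.431 0.43  0.012] [0.375 0.338 0.017]
361 175 225 [0.429 0.431 0.011] [0.377 0.336 0.011]
362 175 225 [0.427 0.431 0.009] [0.375 0.336 0.01 ]
363 175 224 [0.425 0.432 0.009] [0.374 0.339 0.009]
364 220 222 [0.375 0.348 0.009] [0.372 0.344 0.01 ]
374 163 164 [0.387 0.462 0.029] [0.388 0.46  0.027]
vis range under shelf sy [(np.float64(-0.06), np.float64(0.034)), (np.float64(-0.04), np.float64(0.035)), (np.float64(-0.02), np.float64(0.049)), (np.float64(0.0), np.float64(0.049)), (np.float64(0.02), np.float64(0.05)), (np.float64(0.04), np.float64(0.035)), (np.float64(0.06), np.float64(0.035))]
```

View pics/s0c.png

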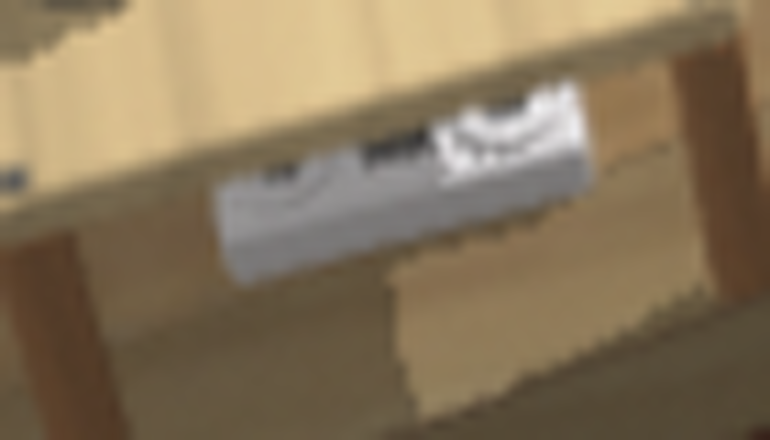

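```bash
cat >> h.py <<'E'
from scipy.spatial.transform import Rotation as Ro
def down(phi):
    c,s=np.cos(phi),np.sin(phi)
    return Ro.from_matrix(np.array([[-s,c,0],[c,s,0],[0,0,-1]]).T).as_quat()
YAW=np.deg2rad(84.7); SC=np.array([.4875,.395]); SX=np.array([np.cos(YAW),np.sin(YAW)]); SY=np.array([-SX[1],SX[0]])
def sh(a,b): return SC+a*SX+b*SY      # shelf frame -> world
def inv(p): q=np.asarray(p)[:2]-SC; return np.array([q@SX,q@SY])
E
python3 - <<'E'
from h import *
print(r.tip_extent)
for phi in (90,-90,0,180):
  for p in [(.63,-.104,.052),(.63,-.104,.2),(*sh(-.148,.054),.08),(*sh(-.148,-.06),.08),(*sh(-.34,.054),.05)]:
    q=r.solve_ik(p,down(np.deg2rad(phi))); print(phi,np.round(p,3),None if q is None else np.round(q,2))
d=np.load('pics/t0.npy');C=cloud('top',d)
for u in range(318,364,2): print(u,[round(float(C[v,u,2]),3) for v in (220,222,223,225)])
E
```

```text
0.025
90 [ 0.63  -0.104  0.052] [-0.28  0.75  1.41 -0.    0.97 -1.85]
90 [ 0.63  -0.104  0.2  ] [-0.28  0.59  1.27 -0.    1.28 -1.85]
90 [0.42  0.253 0.08 ] [ 0.38  0.5   1.84 -0.    0.8  -1.19]
90 [0.534 0.242 0.08 ] [ 0.3   0.64  1.56 -0.    0.94 -1.28]
90 [0.402 0.061 0.05 ] [-0.04  0.46  2.08 -0.    0.6  -1.61]
-90 [ 0.63  -0.104  0.052] [-0.28  0.75  1.41 -0.    0.97  1.29]
-90 [ 0.63  -0.104  0.2  ] [-0.28  0.59  1.27 -0.    1.28  1.29]
-90 [0.42  0.253 0.08 ] [ 0.38  0.5   1.84 -0.    0.8   1.96]
-90 [0.534 0.242 0.08 ] [ 0.3   0.64  1.56 -0.    0.94  1.87]
-90 [0.402 0.061 0.05 ] [-0.04  0.46  2.08 -0.    0.6   1.53]
0 [ 0.63  -0.104  0.052] [-0.28  0.75  1.41 -0.    0.97 -0.28]
0 [ 0.63  -0.104  0.2  ] [-0.28  0.59  1.27 -0.    1.28 -0.28]
0 [0.42  0.253 0.08 ] [ 0.38  0.5   1.84 -0.    0.8   0.38]
0 [0.534 0.242 0.08 ] [ 0.3   0.64  1.56 -0.    0.94  0.3 ]
0 [0.402 0.061 0.05 ] [-0.04  0.46  2.08 -0.    0.6  -0.04]
180 [ 0.63  -0.104  0.052] [-0.28  0.75  1.41 -0.    0.97  2.86]
180 [ 0.63  -0.104  0.2  ] [-0.28  0.59  1.27 -0.    1.28  2.86]
180 [0.42  0.253 0.08 ] [ 0.38 
[... 206 characters left out ...]
, 0.024, 0.02]
322 [-0.003, 0.028, 0.024, 0.025]
324 [0.002, 0.025, 0.025, 0.025]
326 [0.005, 0.023, 0.025, 0.025]
328 [-0.001, 0.026, 0.021, 0.027]
330 [0.003, 0.026, 0.028, 0.021]
332 [0.003, 0.024, 0.029, 0.022]
334 [-0.002, 0.019, 0.023, 0.026]
336 [-0.003, 0.026, 0.025, 0.025]
338 [0.0, 0.024, 0.021, 0.025]
340 [0.0, 0.027, 0.028, 0.028]
342 [0.026, 0.02, 0.023, 0.019]
344 [0.056, 0.062, 0.065, 0.063]
346 [0.062, 0.066, 0.061, 0.065]
348 [0.058, 0.059, 0.063, 0.061]
350 [0.065, 0.059, 0.065, 0.06]
352 [0.062, 0.062, 0.06, 0.057]
354 [0.062, 0.06, 0.065, 0.063]
356 [0.059, 0.062, 0.066, 0.06]
358 [0.062, 0.057, 0.065, 0.06]
360 [0.001, 0.005, 0.0, -0.0]
362 [-0.001, -0.002, 0.001, 0.004]
```

Run:
```python
from h import *
q=down(np.pi/2)
command_gripper(.085)
r.reach([.63,-.104,.18],q)
r.move_straight([.63,-.104,.054],speed=.12)
s0=r.read_state();print(s0['eef_pos'],s0['contact_force'])
command_gripper(.03,120)
s=r.read_state();print(s['grip_width'],s['contact_force'],s['eef_pos'])
print(r.move_straight([.63,-.104,.094],speed=.08))
s=r.read_state();print(s['contact_force'],s['torque'],s['time_s'],s['grip_width'])
snap('top','t1.png');snap('scene','s1.png')
C=cloud('top',np.load('pics/t1.npy'))
k=(C[...,2]>.03)&(C[...,2]<.085)&(C[...,1]>-.05)&(C[...,1]<.16)&(abs(C[...,0]-.63)<.06)
P=C[k]
for a in np.arange(-.05,.16,.02):
    m=abs(P[:,1]-a)<.01
    if m.any(): print(round(a,2),m.sum(),np.round(P[m].mean(0),4),np.round(P[m][:,0].min(),3),np.round(P[m][:,0].max(),3),P[m][:,1].max())
```

```text
[ 0.63058875 -0.10416037  0.05492335] [ 0.75384775 -0.70471399  0.09705347]
0.04229137192855201 [-1.35649236 -0.14141883  4.32251197] [ 0.63053087 -0.10408914  0.05490191]
False
[ 0.51206073  0.57090823 -2.73177668] [-0.06953823  0.00228975 -0.00671039] 4.625 0.04215893726272681
-0.03 36 [ 0.632  -0.0285  0.0637] 0.623 0.641 -0.022314202492870586
-0.01 49 [ 0.6315 -0.0109  0.0647] 0.622 0.641 -0.0021320694136025948
0.01 49 [0.6319 0.0092 0.064 ] 0.623 0.641 0.017936731343971925
0.03 48 [0.6323 0.0294 0.064 ] 0.623 0.642 0.03801781147385589
0.05 49 [0.6324 0.0495 0.0643] 0.624 0.642 0.05822048038411981
0.07 50 [0.6301 0.0695 0.0639] 0.621 0.641 0.07838152953986621
0.09 55 [0.6355 0.0895 0.0625] 0.621 0.68 0.09851320337942795
0.11 66 [0.63   0.1121 0.0638] 0.597 0.663 0.11969539219073559
0.13 39 [0.634  0.1224 0.0649] 0.597 0.663 0.12470077527869998
```

View pics/t1.png

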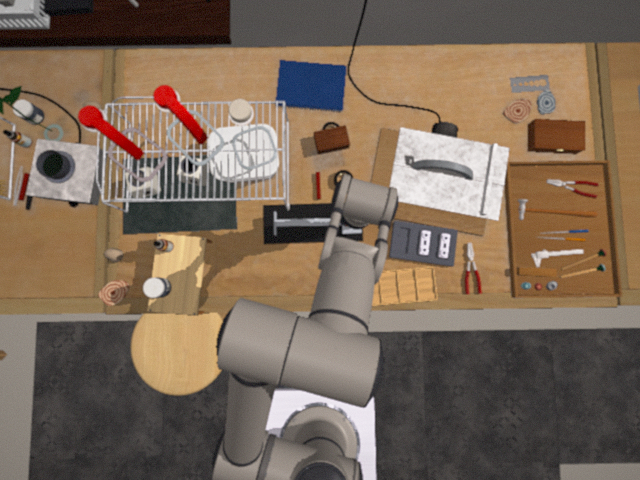

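View pics/s1.png

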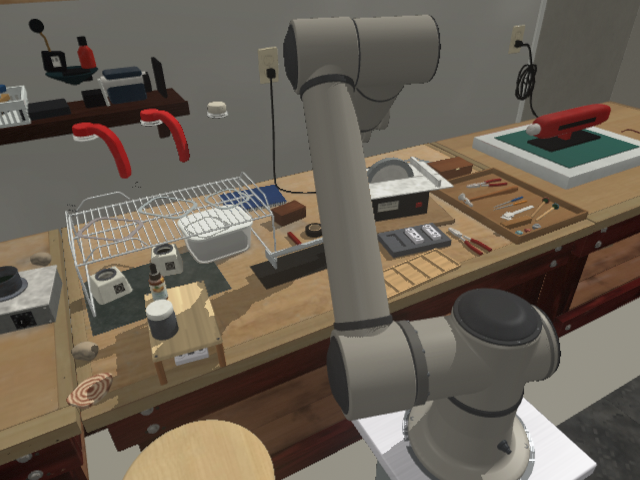

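```bash
cat >> h.py <<'E'
L=.223
def lane(b,back=.085,out=-.10,tag='l',high=.0845):
    q=down(YAW)
    p=lambda a,z:[*sh(a-L,b),z]
    def st(n): s=r.read_state();print(n,np.round(s['eef_pos'],4),np.round(s['contact_force'],1),round(s['grip_width'],4),round(s['time_s'],2))
    r.move_straight(p(-.10,.11),q,speed=.2); st('front')
    r.move_straight(p(-.10,high),speed=.1)
    h=r.move_straight(p(back,high),speed=.12,max_force=10); st('in %s'%h)
    if h: return
    h=r.move_straight(p(back,.0558),speed=.06,max_force=8); st('down %s'%h)
    if h: return
    h=r.move_straight(p(out,.0558),speed=.1,max_force=25); st('out %s'%h)
    snap('top',tag+'t.png');snap('scene',tag+'s.png')
E
python3 - <<'E'
from h import *
r.move_straight([.60,-.05,.12],speed=.2)
lane(-.06,tag='l1')
E
```

```text
front [0.5183 0.0671 0.1101] [ 0.7 -0.5 -2.2] 0.0428 6.08
in False [0.5346 0.2514 0.0845] [ 0.4  0.3 -2. ] 0.0425 8.18
down True [0.5337 0.2517 0.0549] [-0.4  0.2  5.1] 0.0424 8.68
```

Run:
```python
import cv2
t=cv2.imread('pics/l1t.png');s=cv2.imread('pics/l1s.png')
cv2.imwrite('pics/l1ta.png',cv2.resize(t[190:320,140:300],(700,568)))
cv2.imwrite('pics/l1sa.png',cv2.resize(s[240:390,130:350],None,fx=3.5,fy=3.5))
```

```text
[ WARN:0@0.009] global loadsave.cpp:275 findDecoder imread_('pics/l1t.png'): can't open/read file: check file path/integrity
[ WARN:0@0.009] global loadsave.cpp:275 findDecoder imread_('pics/l1s.png'): can't open/read file: check file path/integrity
Traceback (most recent call last):
TypeError: 'NoneType' object is not subscriptable
```

```bash
sed -i 's/    if h: return\n    h=r.move_straight(p(out/X/; ' h.py
python3 - <<'E'
s=open('h.py').read()
s=s.replace("    if h: return\n    h=r.move_straight(p(out","    if h and r.read_state()['eef_pos'][2]>.0575: return\n    h=r.move_straight(p(out")
s=s.replace("p(back,.0558)","p(back,.056)")
open('h.py','w').write(s)
E
cat > crop.py <<'E'
import cv2,sys
g=sys.argv[1]
t=cv2.imread(f'pics/{g}t.png');s=cv2.imread(f'pics/{g}s.png')
cv2.imwrite(f'pics/{g}ta.png',cv2.resize(t[190:320,140:330],None,fx=4,fy=4,interpolation=cv2.INTER_CUBIC))
cv2.imwrite(f'pics/{g}sa.png',cv2.resize(s[240:390,130:350],None,fx=3.5,fy=3.5,interpolation=cv2.INTER_CUBIC))
E
python3 - <<'E'
from h import *
h=r.move_straight([*sh(-.1-L,-.06),.0558],speed=.1,max_force=25)
s=r.read_state();print(h,s['eef_pos'],s['contact_force'],s['torque'])
snap('top','l1t.png');snap('scene','l1s.png')
E
python3 crop.py l1
```

```text
False [0.51736002 0.06816346 0.0557339 ] [ 0.25839014 -0.06091806 -1.70958346] [-0.04619073  0.03432229 -0.00412056]
```

View pics/l1ta.png

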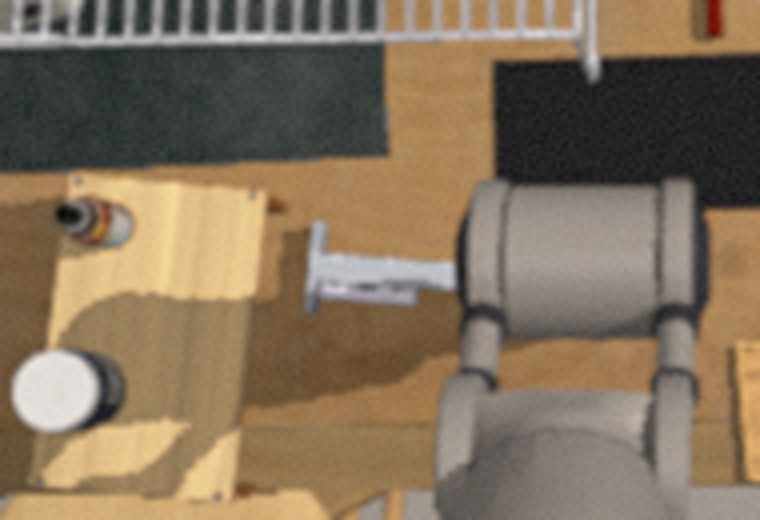

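View pics/l1sa.png

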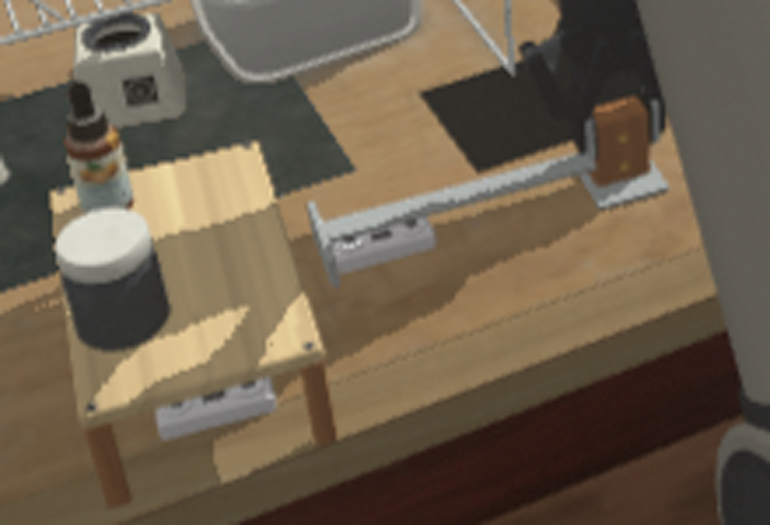

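Run:
```python
from h import *
d=np.load('pics/l1s.npy');C=cloud('scene',d)
P=C[(d>0)&(C[...,2]>.003)&(C[...,2]<.018)]
a=(P[:,:2]-SC)@SX;b=(P[:,:2]-SC)@SY
for lo,hi in [(-.05,.05),(-.185,-.108)]:
    m=(a>lo)&(a<hi)&(abs(b)<.08)
    print(m.sum(), np.percentile(a[m],[2,50,98]).round(3),np.percentile(b[m],[2,50,90,98]).round(3))
m=(a>-.185)&(a<-.108)&(abs(b)<.08)
for lo in np.arange(-.18,-.1,.01):
    k=m&(a>=lo)&(a<lo+.01)
    if k.any(): print(round(lo,2),k.sum(),b[k].max().round(3),b[k].min().round(3))
print(inv(pz('scene',130+435/3.5,240+240/3.5,.0)),inv(pz('scene',130+343/3.5,240+266/3.5,.0)))
```

```text
284 [-0.039 -0.005  0.03 ] [0.052 0.063 0.068 0.069]
220 [-0.173 -0.141 -0.109] [-0.06  -0.044 -0.039 -0.038]
-0.18 13 -0.038 -0.062
-0.17 31 -0.038 -0.057
-0.16 33 -0.037 -0.061
-0.15 37 -0.037 -0.059
-0.14 33 -0.038 -0.06
-0.13 34 -0.036 -0.06
-0.12 32 -0.039 -0.06
-0.11 7 -0.04 -0.057
[-0.17644448 -0.04718807] [-0.10970184 -0.04658167]
```

```bash
python3 - <<'E'
from h import *
r.move_straight([*sh(-.1-L,-.06),.11],speed=.12)
lane(.003,tag='l2')
E
python3 crop.py l2
```

```text
front [0.4542 0.0737 0.1095] [ 0.8  0.1 -1.6] 0.0426 11.83
in False [0.4718 0.2573 0.0845] [-0.   0.3 -1.9] 0.0424 13.93
down True [0.4709 0.2574 0.0549] [-0.1 -0.2  4.8] 0.0421 14.43
out False [0.4547 0.074  0.0558] [ 0.2  0.1 -1.6] 0.0425 16.43
```

View pics/l2ta.png

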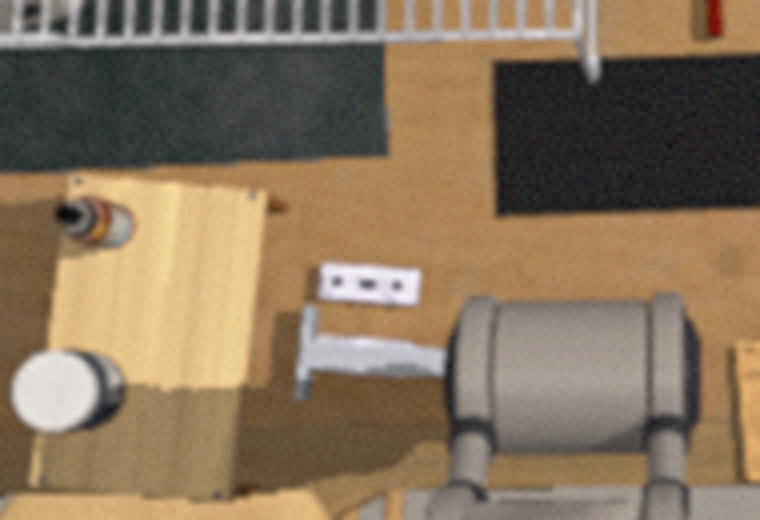

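View pics/l2sa.png

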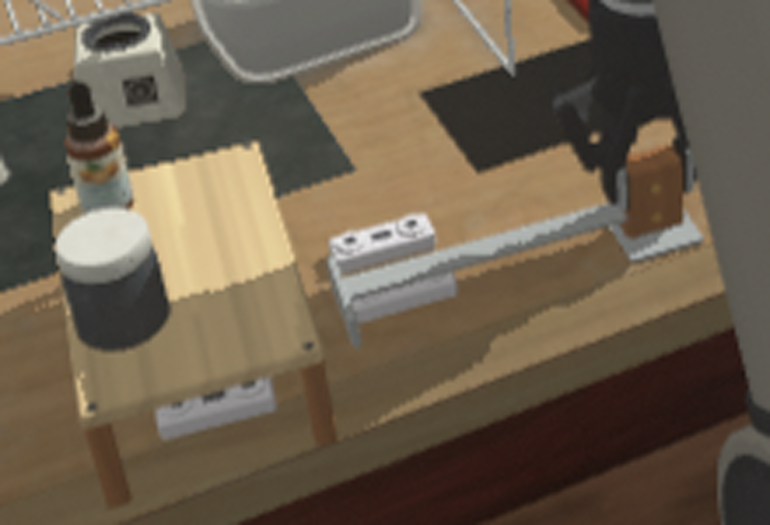

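```bash
python3 - <<'E'
from h import *
d=np.load('pics/l2s.npy');C=cloud('scene',d)
P=C[(d>0)&(C[...,2]>.003)&(C[...,2]<.018)]
a=(P[:,:2]-SC)@SX;b=(P[:,:2]-SC)@SY
m=(a>-.19)&(a<-.108)&(abs(b)<.03)
print(np.percentile(a[m],[2,98]).round(3))
for lo in np.arange(-.18,-.1,.01):
    k=m&(a>=lo)&(a<lo+.01)
    if k.any(): print(round(lo,2),k.sum(),b[k].max().round(3))
m=(a>-.05)&(a<.05)&(abs(b)<.08);print(m.sum(), np.percentile(a[m],[2,50,98]).round(3),np.percentile(b[m],[2,50,90,98]).round(3))
r.move_straight([*sh(-.1-L,.003),.11],speed=.12)
lane(.061,tag='l3')
r.move_straight([*sh(-.1-L,.061),.11],speed=.12)
E
python3 crop.py l3
```

```text
[-0.174 -0.11 ]
-0.18 11 0.013
-0.17 24 0.016
-0.16 27 0.014
-0.15 24 0.016
-0.14 27 0.016
-0.13 24 0.016
-0.12 27 0.016
-0.11 5 0.016
290 [-0.038 -0.005  0.03 ] [0.051 0.064 0.068 0.069]
front [0.3963 0.0791 0.1095] [ 0.8  0.3 -0.3] 0.0424 17.57
in False [0.414  0.2627 0.0845] [ 0.8 -0.1 -2.2] 0.0427 19.67
down True [0.4132 0.2628 0.0549] [-0.9 -0.8  5.1] 0.0423 20.18
out False [0.397  0.0793 0.0558] [-0.7  0.3 -1.2] 0.0425 22.17
```

View pics/l3ta.png

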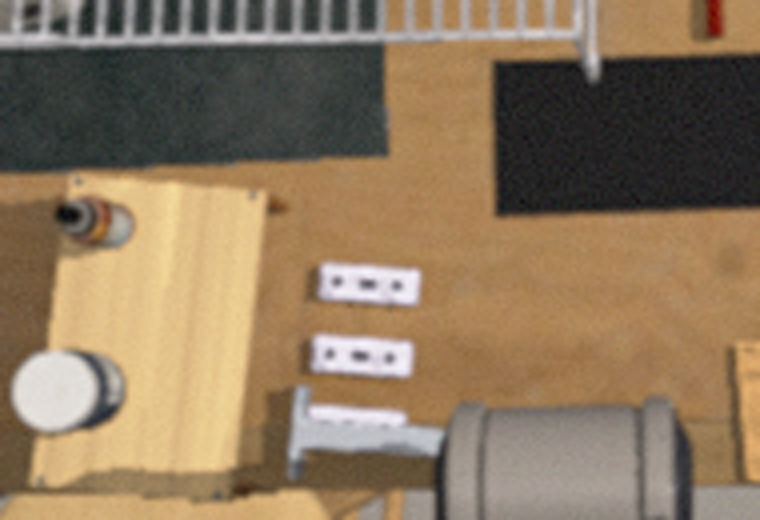

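View pics/l3sa.png

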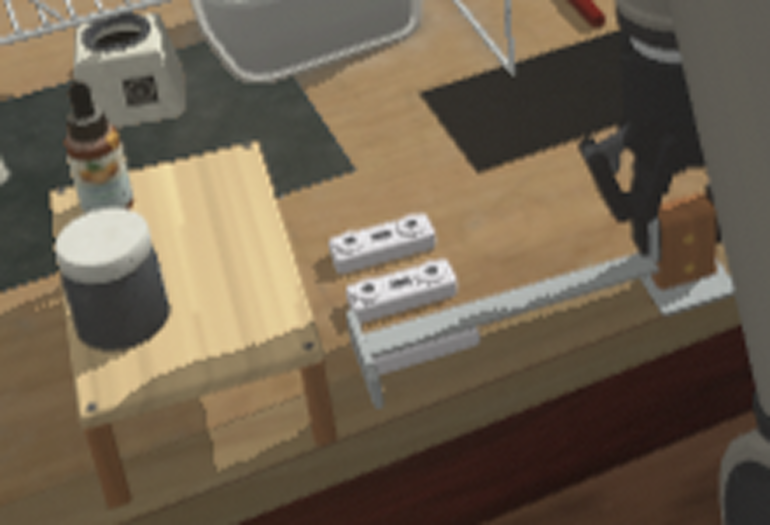

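Run:
```python
from h import *
q=down(np.deg2rad(90.3))
r.move_straight([.52,.03,.13],q,speed=.25)
r.move_straight([.633,-.104,.13],q,speed=.25)
r.move_straight([.633,-.104,.066],speed=.12)
print(r.move_straight([.633,-.104,.0545],speed=.04,max_force=8),r.read_state()['eef_pos'])
command_gripper(.06)
r.hold(.1)
command_gripper(.085)
r.move_straight([.633,-.104,.15],speed=.15)
r.reach([.45,-.25,.3],q)
snap('top','r1t.png');snap('scene','r1s.png')
print(r.read_state()['time_s'])
t=cv2.imread('pics/r1t.png')
cv2.imwrite('pics/r1a.png',cv2.resize(t[190:320,190:390],None,fx=4,fy=4,interpolation=cv2.INTER_CUBIC))
```

```text
True [ 0.63357341 -0.10415357  0.05493864]
28.1833
```

View pics/r1a.png

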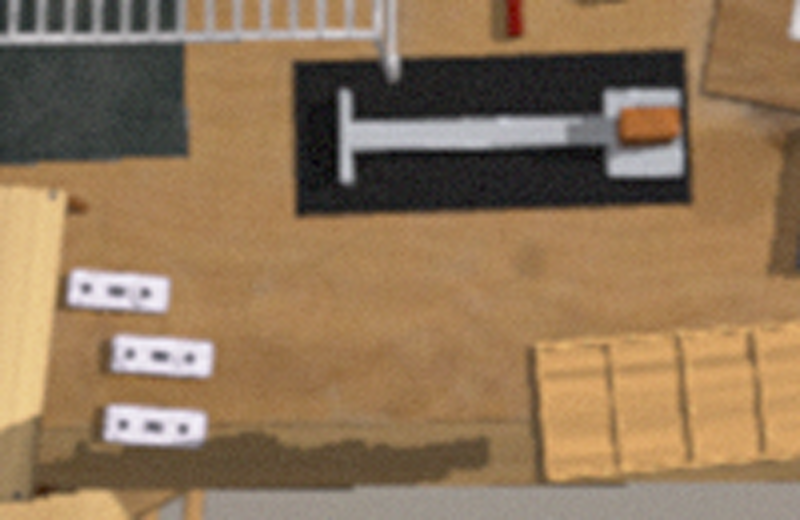

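View pics/r1s.png

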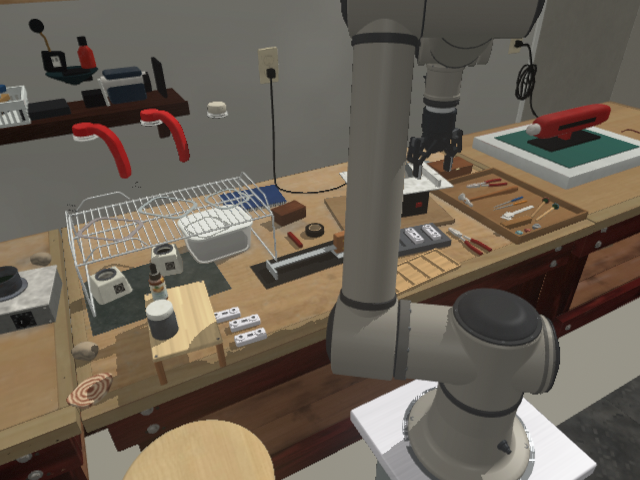

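```bash
cat >> h.py <<'E'
def casts(im,d,zt=.016,cam='top',lo=.006,hi=.03,amin=150):
    C=cloud(cam,d)
    f=im.astype(int); mx=f.max(2);mn=f.min(2)
    k=((mx>140)&(mx-mn<45)&(d>0)&(C[...,2]<.045)&(C[...,2]>.002)).astype(np.uint8)
    n,lab,st,ce=cv2.connectedComponentsWithStats(k)
    out=[]
    for i in range(1,n):
        if not(amin<st[i,4]<900): continue
        v,u=np.nonzero(cv2.morphologyEx((lab==i).astype(np.uint8),cv2.MORPH_CLOSE,np.ones((5,5),np.uint8)))
        z=np.median(C[lab==i][:,2])
        cn=cv2.findContours(cv2.morphologyEx((lab==i).astype(np.uint8),cv2.MORPH_CLOSE,np.ones((5,5),np.uint8)),cv2.RETR_EXTERNAL,cv2.CHAIN_APPROX_NONE)[0]
        P=np.array([pz(cam,a,b,z)[:2] for a,b in zip(u,v)])
        c,(w,h),ang=cv2.minAreaRect((P*1000).astype(np.float32))
        cov=np.cov(P.T);e,V=np.linalg.eigh(cov);ax=V[:,1]
        yaw=np.arctan2(ax[1],ax[0]); yaw=(yaw+np.pi/2)%np.pi-np.pi/2
        L_,W_=np.sqrt(12*e[::-1])
        out.append((P.mean(0),yaw,L_,W_,z,st[i,4],ce[i]))
    return out
def show(o):
    for c,y,l,w,z,n,ce in o: print('c',np.round(c,4),'yaw %.1f'%np.rad2deg(y),'L %.3f W %.3f z %.3f n %d'%(l,w,z,n),'px',np.round(ce),'shelf',np.round(inv(c),3))
E
python3 - <<'E'
from h import *
im=cv2.imread('pics/t0.png')[:,:,::-1];show(casts(im,np.load('pics/t0.npy')));print()
im=cv2.imread('pics/r1t.png')[:,:,::-1];show(casts(im,np.load('pics/r1t.npy')))
E
```

```text
c [0.8208 0.0876] yaw 0.3 L 0.268 W 0.010 z 0.006 n 203 px [287. 163.] shelf [-0.275 -0.36 ]
c [0.632  0.0466] yaw -89.3 L 0.178 W 0.029 z 0.025 n 404 px [301. 224.] shelf [-0.334 -0.176]
c [ 0.5726 -0.3181] yaw -9.1 L 0.073 W 0.028 z 0.029 n 228 px [425. 242.] shelf [-0.702 -0.151]
c [ 0.5631 -0.3754] yaw -9.6 L 0.073 W 0.028 z 0.029 n 227 px [444. 245.] shelf [-0.76  -0.146]
c [ 0.5323 -0.6997] yaw -81.7 L 0.160 W 0.030 z 0.014 n 345 px [552. 254.] shelf [-1.086 -0.146]
Traceback (most recent call last):
  File "h.py", line 51, in casts
    P=np.array([pz(cam,a,b,z)[:2] for a,b in zip(u,v)])
                ~~^^^^^^^^^^^
  File "h.py", line 12, in pz
    m=optics.camera_model(name);K=np.array(m['K']);R=np.array(m['R']);t=np.array(m['t'])
ValueError: time passes only in moves, steps and waits
```

```bash
python3 - <<'E'
s=open('h.py').read()
s=s.replace("optics.camera_model(name)","cm(name)")
s=s.replace("def snap","_c={}\ndef cm(n):\n    if n not in _c: _c[n]=optics.camera_model(n)\n    return _c[n]\ndef snap",1)
open('h.py','w').write(s)
E
python3 - <<'E'
from h import *
im=cv2.imread('pics/r1t.png')[:,:,::-1];show(casts(im,np.load('pics/r1t.npy')))
E
```

```text
c [0.8262 0.0875] yaw -0.1 L 0.269 W 0.011 z 0.006 n 193 px [287. 163.] shelf [-0.275 -0.366]
c [0.6349 0.0467] yaw -89.4 L 0.183 W 0.031 z 0.025 n 400 px [301. 223.] shelf [-0.333 -0.179]
c [ 0.5728 -0.3182] yaw -9.0 L 0.073 W 0.028 z 0.029 n 222 px [425. 242.] shelf [-0.702 -0.151]
c [ 0.5321 -0.6997] yaw -81.5 L 0.160 W 0.031 z 0.014 n 349 px [553. 254.] shelf [-1.086 -0.146]
c [0.522  0.2891] yaw 85.2 L 0.074 W 0.026 z 0.015 n 210 px [219. 262.] shelf [-0.102 -0.044]
c [0.4739 0.2563] yaw 86.0 L 0.073 W 0.027 z 0.016 n 214 px [230. 279.] shelf [-0.139  0.001]
c [0.4234 0.2609] yaw 88.7 L 0.074 W 0.026 z 0.016 n 212 px [228. 296.] shelf [-0.139  0.051]
c [ 0.0828 -0.0184] yaw 78.3 L 0.124 W 0.048 z 0.012 n 564 px [325. 415.] shelf [-0.449  0.365]
```

Run:
```python
from h import *
q=down(np.deg2rad(-5))
r.reach([.52,.08,.15],q)
for o in (.042,.026):
    command_gripper(o)
    r.move_straight([.52,.08,.04],speed=.15)
    b=r.move_straight([.52,.08,.012],speed=.02,max_force=4)
    print(o,b,r.read_state()['eef_pos'],r.read_state()['grip_width'])
    r.move_straight([.52,.08,.05],speed=.15)
print(r.read_state()['time_s'])
```

```text
0.042 True [0.51993783 0.08002566 0.02325984] 0.04209066134025768
0.026 True [0.51997042 0.08001298 0.02487782] 0.02602618835844861
34.45
```

```bash
cat >> h.py <<'E'
T=np.array([.4397,-.187]);TY=np.deg2rad(4.0)
def comp(y): return T+y*np.array([-np.sin(TY),np.cos(TY)])
def stt(n): s=r.read_state();print(n,np.round(s['eef_pos'],4),np.round(s['contact_force'],1),round(s['grip_width'],4),round(s['time_s'],2))
def pick(c,yaw,z,off=0,open_=.044,drag=0):
    "grasp at c - off*axis, axis=(cos yaw,sin yaw); jaw phi=yaw-90deg"
    ax=np.array([np.cos(yaw),np.sin(yaw)]);p=np.asarray(c)-off*ax;phi=yaw-np.pi/2
    command_gripper(open_)
    r.reach([*p,z+.09],down(phi))
    r.move_straight([*p,z+.03],speed=.2)
    b=r.move_straight([*p,z],speed=.06,max_force=8);stt('at %s'%b)
    command_gripper(.015,60);stt('grip')
    if drag:
        p=p-drag*ax; r.move_straight([*p,z+.001],speed=.08)
    r.move_straight([*p,z+.06],speed=.15);stt('lift')
    return p
def place(y,yaw_pick,z_pick_above_bottom,off=0,flip=0):
    ax=np.array([np.cos(TY+flip),np.sin(TY+flip)]);p=comp(y)-off*ax;phi=TY+flip-np.pi/2
    r.reach([*p,.10],down(phi));stt('over')
    r.move_straight([*p,.06],speed=.15)
    b=r.move_straight([*p,z_pick_above_bottom+.0045],speed=.06,max_force=8);stt('down %s'%b)
    command_gripper(.036);r.hold(.1)
    r.move_straight([*p,.11],speed=.15)
E
python3 - <<'E'
from h import *
pick([.522,.2891],np.deg2rad(85.2),.0315,off=.022,drag=.03)
place(.135,0,.0315,off=.022)
r.reach([.5,-.2,.3],down(TY-np.pi/2))
snap('top','p1t.png');snap('scene','p1s.png')
t=cv2.imread('pics/p1t.png')
cv2.imwrite('pics/p1a.png',cv2.resize(t[190:320,190:390],None,fx=4,fy=4,interpolation=cv2.INTER_CUBIC))
show(casts(t[:,:,::-1],np.load('pics/p1t.npy')))
E
```

```text
at True [0.5199 0.267  0.0313] [-0.4 -0.7  7. ] 0.044 36.56
grip [0.5204 0.2671 0.0319] [-0.7 -1.2  9.9] 0.0243 36.86
lift [0.5173 0.2374 0.0911] [-0.7  0.1 -1.2] 0.0242 37.92
over [ 0.4088 -0.0535  0.0998] [ 0.5  0.  -1.4] 0.0242 39.1
down True [ 0.4085 -0.0539  0.0359] [-0.9 -0.2  6.6] 0.0243 39.97
c [0.8256 0.0873] yaw -0.2 L 0.256 W 0.009 z 0.006 n 172 px [287. 161.] shelf [-0.275 -0.365]
c [0.6346 0.0469] yaw -89.2 L 0.181 W 0.031 z 0.025 n 403 px [301. 223.] shelf [-0.333 -0.179]
c [ 0.5321 -0.6996] yaw -81.5 L 0.160 W 0.030 z 0.014 n 348 px [552. 254.] shelf [-1.086 -0.146]
c [0.4742 0.2573] yaw 86.0 L 0.072 W 0.025 z 0.016 n 192 px [230. 279.] shelf [-0.138  0.001]
c [ 0.4299 -0.0512] yaw 3.7 L 0.072 W 0.028 z 0.019 n 225 px [335. 292.] shelf [-0.45   0.016]
c [0.0887 0.0142] yaw -82.5 L 0.071 W 0.028 z 0.012 n 260 px [314. 413.] shelf [-0.416  0.362]
```

View pics/p1a.png

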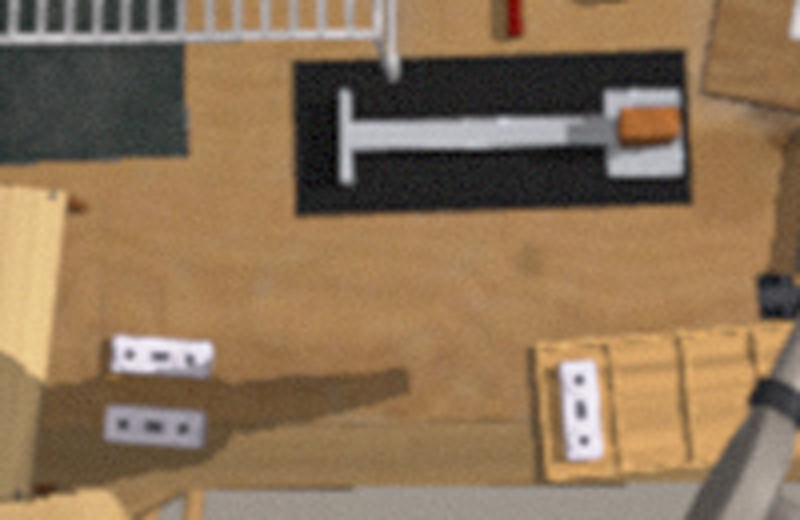

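Run:
```python
from h import *
pick([.474,.2566],np.deg2rad(86),.0315)
place(.081,0,.0315)
im,d=snap('top','p2t.png');show(casts(im,d))
pick([.4234,.2609],np.deg2rad(87.5),.0315)
place(.027,0,.0315)
r.reach([.5,-.05,.3],down(TY-np.pi/2))
im,d=snap('top','p3t.png');show(casts(im,d))
cv2.imwrite('pics/p3a.png',cv2.resize(im[190:320,290:490,::-1],None,fx=4,fy=4,interpolation=cv2.INTER_CUBIC))
```

```text
at False [0.474  0.2566 0.0314] [ 0.  -0.8  0.1] 0.0442 45.23
grip [0.4744 0.2568 0.0321] [ 0.2 -0.   4.3] 0.0239 45.53
lift [0.4736 0.2564 0.091 ] [-0.3 -0.1 -1.2] 0.0239 46.08
over [ 0.4343 -0.1055  0.0998] [-0.1  0.4 -1.4] 0.0241 47.45
down True [ 0.434  -0.1062  0.0361] [-2.   0.1  7.3] 0.0241 48.3
c [0.825  0.0874] yaw 0.1 L 0.265 W 0.010 z 0.006 n 193 px [287. 162.] shelf [-0.275 -0.365]
c [0.6347 0.047 ] yaw -89.3 L 0.181 W 0.031 z 0.025 n 409 px [301. 223.] shelf [-0.333 -0.179]
c [ 0.5729 -0.3181] yaw -8.6 L 0.073 W 0.028 z 0.029 n 224 px [425. 242.] shelf [-0.702 -0.151]
c [ 0.563  -0.3752] yaw -9.4 L 0.072 W 0.028 z 0.030 n 226 px [444. 245.] shelf [-0.76  -0.146]
c [ 0.532  -0.6993] yaw -81.3 L 0.159 W 0.031 z 0.014 n 349 px [552. 254.] shelf [-1.086 -0.145]
c [0.4235 0.2618] yaw 87.3 L 0.072 W 0.026 z 0.016 n 201 px [228. 296.] shelf [-0.139  0.051]
at False [0.4234 0.2609 0.0313] [0.4 1.  1. ] 0.0437 52.09
grip [0.4237 0.261  0.0321] [0.1 0.4 4.9] 0.0243 52.4
lift [0.423  0.2608 0.091 ] [-0.   0.6 -1.1] 0.0241 52.95
over [ 0.4379 -0.1593  0.0998] [ 0.3  0.1 -0.2] 0.0241 54.51
down True [ 0.4378 -0.16    0.0361] [-0.2  0.   7.3] 0.024 55.36
c [0.8341 0.0879] yaw -0.2 L 0.255 W 0.009 z 0.006 n 185 px [287. 160.] shelf [-0.274 -0.373]
c [0.635  0.0536] yaw -88.6 L 0.175 W 0.032 z 0.025 n 365 px [298. 223.] shelf [-0.326 -0.178]
c [ 0.5727 -0.3181] yaw -8.7 L 0.073 W 0.028 z 0.029 n 223 px [425. 242.] shelf [-0.702 -0.151]
c [ 0.5631 -0.3754] yaw -9.8 L 0.073 W 0.028 z 0.029 n 222 px [444. 245.] shelf [-0.76  -0.146]
c [ 0.5321 -0.6995] yaw -81.5 L 0.160 W 0.030 z 0.014 n 350 px [552. 254.] shelf [-1.086 -0.146]
c [ 0.4296 -0.0511] yaw 3.1 L 0.071 W 0.028 z 0.019 n 225 px [335. 292.] shelf [-0.45   0.016]
c [ 0.4257 -0.1044] yaw 6.4 L 0.058 W 0.028 z 0.019 n 187 px [353. 293.] shelf [-0.503  0.015]
c [ 0.0164 -0.0888] yaw -0.5 L 0.104 W 0.029 z 0.012 n 321 px [350. 440.] shelf [-0.525  0.424]
```

View pics/p3a.png

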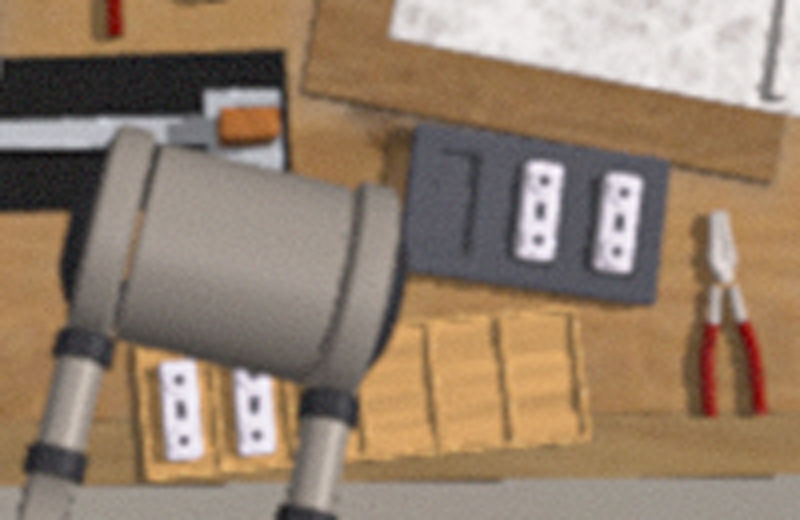

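Run:
```python
from h import *
pick([.5727,-.3181],np.deg2rad(-9),.046)
place(-.027,0,.032)
pick([.5631,-.3754],np.deg2rad(-9.3),.046)
place(-.081,0,.032)
command_gripper(.085)
r.reach([.3,-.45,.3],down(TY-np.pi/2))
im,d=snap('top','p4t.png');show(casts(im,d));snap('scene','p4s.png')
cv2.imwrite('pics/p4a.png',cv2.resize(im[190:320,290:490,::-1],None,fx=4,fy=4,interpolation=cv2.INTER_CUBIC))
C=cloud('top',d)
```

```text
at False [ 0.5727 -0.3182  0.0458] [0.2 0.1 0.4] 0.0439 59.91
grip [ 0.573  -0.3183  0.0467] [-1.   0.4  3.6] 0.024 60.21
lift [ 0.5723 -0.3179  0.1054] [-0.3 -0.6 -0.9] 0.0239 60.76
over [ 0.4417 -0.214   0.0996] [ 0.2 -0.8 -0.7] 0.0239 61.47
down True [ 0.4416 -0.214   0.0367] [-0.7  0.6  7.2] 0.0241 62.31
at False [ 0.5631 -0.3755  0.0459] [0.3 0.4 0.8] 0.044 65.51
grip [ 0.5634 -0.376   0.0468] [-0.9 -1.3  2.4] 0.0237 65.81
lift [ 0.5628 -0.3749  0.1052] [-0.3  0.2 -2. ] 0.0243 66.36
over [ 0.4453 -0.2677  0.0996] [-0.  -0.9 -1.1] 0.0239 67.04
down True [ 0.4453 -0.2678  0.0367] [-1.3  1.   7.2] 0.0238 67.88
c [0.8293 0.088 ] yaw -0.6 L 0.248 W 0.010 z 0.005 n 185 px [287. 160.] shelf [-0.274 -0.369]
c [0.6349 0.0474] yaw -89.4 L 0.180 W 0.030 z 0.025 n 407 px [301. 223.] shelf [-0.333 -0.179]
c [ 0.532  -0.6994] yaw -81.4 L 0.161 W 0.031 z 0.014 n 349 px [552. 254.] shelf [-1.086 -0.145]
c [ 0.4402 -0.2122] yaw 4.1 L 0.072 W 0.028 z 0.019 n 225 px [389. 288.] shelf [-0.609 -0.009]
c [ 0.4444 -0.2655] yaw 3.4 L 0.072 W 0.028 z 0.019 n 221 px [408. 286.] shelf [-0.662 -0.018]
c [ 0.4373 -0.1579] yaw 2.6 L 0.072 W 0.028 z 0.019 n 222 px [371. 289.] shelf [-0.555 -0.001]
c [ 0.4324 -0.1045] yaw 2.8 L 0.072 W 0.028 z 0.019 n 228 px [353. 291.] shelf [-0.502  0.009]
c [ 0.4301 -0.0509] yaw 3.5 L 0.072 W 0.028 z 0.019 n 230 px [335. 292.] shelf [-0.449  0.016]
```

View pics/p4a.png

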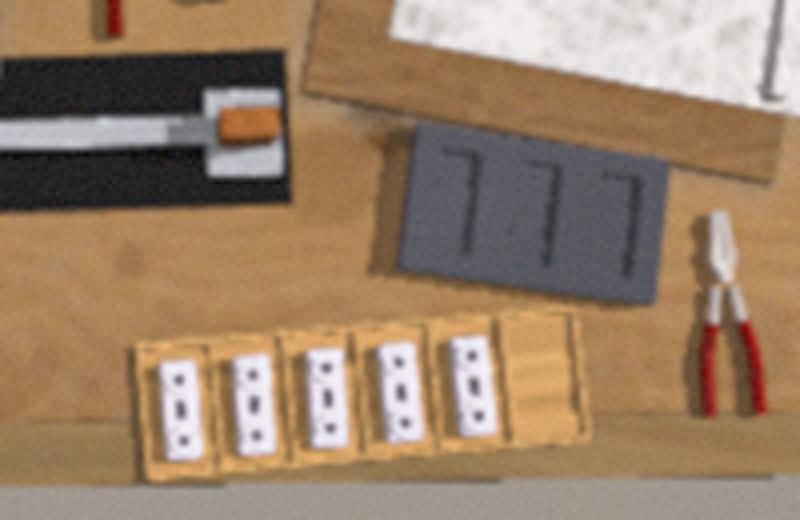

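View pics/p4s.png

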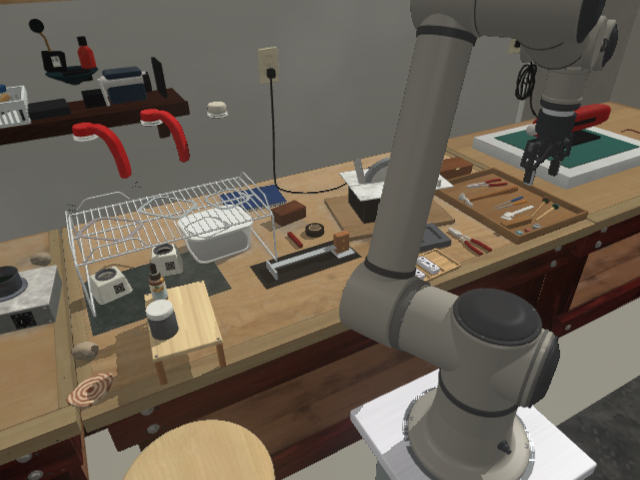

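View pics/p4t.png

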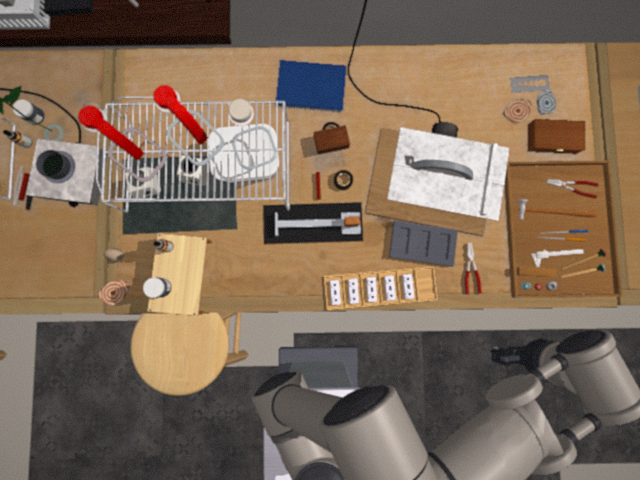

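```bash
python3 -c "
from h import *
r.hold(.5);r.finish_job()"
```

```text
the job is handed in; nothing more can be done
```

The whole batch is in the tray: I raked the three castings out from under the low shelf, put the rake back on its mat, then laid all five castings flat, each in its own compartment. Two of the five came from the mould. The last motions ended at about 70 s on the robot's clock, and I then handed the job in.

- **Castings:** the final top picture shows five castings, each within about 2 mm of its compartment's middle. Their yaws match the tray's to about 1.5°, and their tops are at the height expected for lying flat. The sixth compartment is empty.
- **Mould and shelf:** all three mould cavities are empty. Three is the most that could have fallen, so nothing should be left under the shelf. The part of the shelf floor the cameras can see is also clear.
- **Rake and bystanders:** the rake lies level on its mat. The jar, bottle, tape, wax stick and pliers look unmoved.

**One disturbance:** one raked-out casting was knocked about 37 mm back toward the shelf while the arm was away, leaving its end about 4 mm under the board edge. I gripped it by its outer end, drew it clear with the gripper staying outside the shelf, and then lifted it.

The force stop tripped on several of the lowering moves, both of the rake and of castings. Each time it was at or within about 1 mm of the intended height, so I took it as ordinary contact or stopping force. No check failed.

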